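Set the oval shapers into their drying box bands

TASK

The four freshly bent box bands need their shapers in them so that they dry oval: take the stack of shapers apart and set each one, nose down, into the band that it fits (smallest into smallest, and so on), fully home so that its head rests flat on the band's rim all round. Leave all four bands standing upright on the saw top, and do not knock the tin of tacks or the hammer about.

Things in the scene. Friction and masses are not known exactly. Their poses are not given: they have to be found in the camera images.
- shaper_a_center (a point): smallest shaper, loose, on top of the stack: mid-brown wooden oval plug 38 mm tall. Upper 24 mm: head with upright sides, 36 mm wide (x), 59 mm long (y), two dark holes in its top; lower 14 mm: nose, 24 x 47 mm under the head, tapering to 14 x 37 mm at the flat foot. Point: its centre, 19 mm above the foot; z up, y along the long axis (half a turn about z is the same)
- shaper_b_center (a point): second smallest shaper, loose, second in the stack: mid-brown wooden oval plug 38 mm tall. Upper 24 mm: head with upright sides, 46 mm wide (x), 74 mm long (y), two dark holes in its top; lower 14 mm: nose, 34 x 62 mm under the head, tapering to 24 x 52 mm at the flat foot. Point: its centre, 19 mm above the foot; z up, y along the long axis (half a turn about z is the same)
- shaper_c_center (a point): second largest shaper, loose, third in the stack: mid-brown wooden oval plug 38 mm tall. Upper 24 mm: head with upright sides, 56 mm wide (x), 89 mm long (y), two dark holes in its top; lower 14 mm: nose, 44 x 77 mm under the head, tapering to 34 x 67 mm at the flat foot. Point: its centre, 19 mm above the foot; z up, y along the long axis (half a turn about z is the same)
- shaper_d_center (a point): largest shaper, loose, at the bottom of the stack: mid-brown wooden oval plug 38 mm tall. Upper 24 mm: head with upright sides, 66 mm wide (x), 104 mm long (y), two dark holes in its top; lower 14 mm: nose, 54 x 92 mm under the head, tapering to 44 x 82 mm at the flat foot. Point: its centre, 19 mm above the foot; z up, y along the long axis (half a turn about z is the same)
- band_a_mouth (a point): smallest band, loose, standing on the saw top: hoop of thin pale bent wood, no floor, 34 mm tall, oval opening 27 (x) x 50 mm (y), wall 3 mm, tacked lap at one side. The smallest shaper fits it, with 1.5 mm play all round; its head overhangs the rim by 1.5 mm. Point: centre of the mouth, level with the rim; z up, y along the long axis
- band_b_mouth (a point): second smallest band, loose, standing on the saw top: hoop of thin pale bent wood, no floor, 38 mm tall, oval opening 37 (x) x 65 mm (y), wall 3 mm, tacked lap at one side. The second smallest shaper fits it, with 1.5 mm play all round; its head overhangs the rim by 1.5 mm. Point: centre of the mouth, level with the rim; z up, y along the long axis
- band_c_mouth (a point): second largest band, loose, standing on the saw top: hoop of thin pale bent wood, no floor, 42 mm tall, oval opening 47 (x) x 80 mm (y), wall 3 mm, tacked lap at one side. The second largest shaper fits it, with 1.5 mm play all round; its head overhangs the rim by 1.5 mm. Point: centre of the mouth, level with the rim; z up, y along the long axis
- band_d_mouth (a point): largest band, loose, standing on the saw top: hoop of thin pale bent wood, no floor, 46 mm tall, oval opening 57 (x) x 95 mm (y), wall 3 mm, tacked lap at one side. The largest shaper fits it, with 1.5 mm play all round; its head overhangs the rim by 1.5 mm. Point: centre of the mouth, level with the rim; z up, y along the long axis
- tack_tin: bystander: small blue open tin of copper tacks, 55 mm across, 21 mm tall, loose; origin at the centre of its underside
- tack_hammer: bystander: tack hammer with ash handle lying flat, 239 mm long (y), head 100 mm (x) at its -y end, 24 mm tall, loose; origin on the surface below the middle
Mind the look-alikes: they are no part of the job. Leave any green look-alike of the part that bears shaper_a_center alone.

How it is judged (in metres and radians):
At the end, for the whole second after the job is handed in: Each shaper sits in the band of its own size: centre within 6 mm of the band's centre, head resting on the rim within 4 mm, shaper and band within 4 degrees of upright, the band standing on the saw top (horizontal distance between shaper_a_center and band_a_mouth below 0.006 m and z of shaper_a_center in the frame of band_a_mouth between 0.001 and 0.0085 m and angle between each of shaper_a_center, band_a_mouth, shaper_b_center, band_b_mouth, shaper_c_center, band_c_mouth, shaper_d_center, band_d_mouth's own z axis and vertical below 0.07 rad and height (world z) of band_a_mouth between 0.029 and 0.04 m and horizontal distance between shaper_b_center and band_b_mouth below 0.006 m and z of shaper_b_center in the frame of band_b_mouth between 0.001 and 0.0085 m and height (world z) of band_b_mouth between 0.033 and 0.044 m and horizontal distance between shaper_c_center and band_c_mouth below 0.006 m and z of shaper_c_center in the frame of band_c_mouth between 0.001 and 0.0085 m and height (world z) of band_c_mouth between 0.037 and 0.048 m and horizontal distance between shaper_d_center and band_d_mouth below 0.006 m and z of shaper_d_center in the frame of band_d_mouth between 0.001 and 0.0085 m and height (world z) of band_d_mouth between 0.041 and 0.052 m); the robot touches nothing.
It fails at once if the tin of tacks is pushed more than 30 mm (distance of tack_tin from where it was at the start of the episode above 0.03 m).
It fails at once if the tack hammer is pushed more than 30 mm (distance of tack_hammer from where it was at the start of the episode above 0.03 m).
It also fails if it takes over 115 s, if anything falls off the work surface, if the arm or the gripper's body presses on something with over 40 N, if the wrist force passes 120 N, or if a joint passes its speed limit or range.

ROBOT

A 6-joint arm with a two-finger parallel gripper is mounted at the origin on a cart in front of the work surface, level with it; the furniture and walls round the work are solid. World frame = base frame: x ahead of the robot, y to its left, z up, the work surface at z = 0. Lengths are in m, angles in degrees, forces in N, time in s.
With the tool pointing down it reaches from about 0.35 to 0.875 m from the base axis. Payload 4.2 kg.
Tool frame: the origin (TCP) lies between the finger pads; the fingertips stand 11 mm ahead of it and the grasp point (between the pads) lies 8 mm behind it; z points along the fingers, y is the direction in which the jaws open and shut (so a half turn about z gives the same grasp; the last joint's range is limited). The gripper opens to 87 mm and grips with 3 to 60 N. Pads are 19 mm wide; open, the fingers measure 117 mm over their backs; the gripper's body (75 mm by 190 mm) begins 51 mm behind the grasp point.
Start: joints at [80.592, 22.042, 0.453, 0, -68.411, -14.817], TCP at [0.256, 0.57, 0.234] pointing down, gripper open.
Joint ranges: [-179.83, 179.83], [-69.29, 118.12], [-61.27, 80.66], [-181.25, 117.63], [-171.15, -9.14], [-177.46, 177.46]. Speed limits (degrees/s): [159.86, 159.86, 180, 180, 180, 180].

INTERFACE

Orientations are given as a 3x3 rotation matrix whose columns are the frame's x, y, z axes.
In Python, from station import sense, capture, get_calibration, finish_job, search_frame, cut_out gives the robot as it stands.
- The arm moves only by the tool arm_command, never from a script. Its argument "rows" is a list of rows, each an object with "fingers": the opening in per cent of the stroke, from 0 (shut) to 100 (fully open); "travel": the shift along the tool's x, y, z in cm, a list of three; "roll": the turn about the tool's z in degrees. A call has 1 to 10 rows; each row is the pose to reach, as a shift and turn from the pose commanded when the call began, along the tool's axes at that moment; what a row does not reach only later rows make up. A row lasts 1/10 s, in which the tool goes at most 50 mm and 8.59 degrees, less where a joint would pass 70% of its speed; a pose out of reach is approached as far as the arm can. A call with a gripper value outside its range is refused whole. The fingers move at their own pace and stop on an object; the grip force is fixed at half the most. Time passes only in rows, so rows that repeat a pose let the fingers close. It gives the time, the measured TCP pose, the force and the opening at its end, in the units of the state.
- sense(): the state, without advancing time (a new reading comes with each control period).
- capture(name): name is "side" or "top"; returns (picture, depth): 420x560x3 uint8, red, green, blue; 420x560 float32, m along the optical axis (not along the pixel's ray), 0 where there is no reading.
- get_calibration(name): a dict with "fov_y" (degrees; the focal length in pixels is half the picture's height over the tangent of half this angle, whatever the lens; pixels are square), "cx", "cy" (the principal point, pixels), "distortion" ([k1, k2, p1, p2, k3] as OpenCV has them; the pictures are not rectified), "origin" and "attitude" of the camera in the world. Camera axes: x right, y down, z forward; pixel columns grow to the right and rows downward; lengths in m; the calibration is good to about 2 mm. A picture is of the moment at which its call begins. get_calibration takes no time and is no camera call.
- finish_job(): hands the job in, once; it reports no verdict.
Trained networks look in the newest picture that a camera, given by its name, has taken for a name from the list of things; names that differ only in an ending like _2 or _b are one class to them, and where a whole thing is asked for, a point or a joint stands for the part that bears it (a point fixed in the world has none). Each returns a list of dicts, best first, with "p" (0 to 1); they miss things now and then, are a little off and sometimes report something else, mostly with a low value. They report only what shows in the picture. A call takes as long as a camera call. They do not tell look-alikes from the thing itself.
- search_frame(camera, label): "position" ([x, y, z] in m, in world coordinates, good to about 4 mm: the middle of the surface that is visible of it).
- cut_out(camera, label): "mask" (420x560 bool, what is visible of it).
The state is a dict: "time_s": time; "joints": joint angles; "joint_velocities": joint speeds; "effort": joint torques, N m; "tcp_pos": TCP position; "ee_rot": TCP orientation; "wrist_force": force on the tool from outside, world axes, zero at the start; "moment": the same for the moment, N m; "gripper_width": opening from 0.0 (shut) to 1.0 (fully open).
Only numpy, scipy, OpenCV 4.12 (cv2) and the standard library are available. Lean on these libraries where they do the work, as an engineer would, in place of code of your own. Each camera call takes 0.05 s, during which the arm holds its last target. There are 200 camera calls.

## Working session

There is one attempt and no reset: what is moved stays moved. The work goes in short steps, Python scripts to look and compute and a tool call to move; the robot and the scene stay as the last step left them, time stands still between calls to the robot, and variables do not carry over. Pictures are saved under pics/ and viewed, about 12 in all and at most 16, crops included, and the job is handed in when it is done.

Besides the shell and the picture viewer there is one more tool, called as name(argument=value, ...), one argument or row to a line, values as JSON. arm_command: Moves the arm, as the interface text tells. Its arguments: {"type":"object","properties":{"rows":{"type":"array","items":{"type":"object","properties":{"fingers":{"type":"number"},"travel":{"type":"array","items":{"type":"number"}},"roll":{"type":"number"}}}}},"required":["rows"]}

```bash
ls; mkdir -p pics
cat > h.py <<'E'
import numpy as np, cv2
from station import *
def cal(n):
    c=get_calibration(n); f=210/np.tan(np.radians(c['fov_y'])/2)
    K=np.array([[f,0,c['cx']],[0,f,c['cy']],[0,0,1]]); return K,np.array(c['distortion'],float),np.array(c['origin']),np.array(c['attitude'])
def cloud(n,depth):
    K,d,o,R=cal(n); v,u=np.mgrid[0:420,0:560]
    p=cv2.undistortPoints(np.stack([u,v],-1).reshape(-1,1,2).astype(np.float64),K,d).reshape(420,560,2)
    return (np.concatenate([p,np.ones((420,560,1))],-1)*depth[...,None])@R.T+o
def save(n,name,im,box=None,s=1):
    if box: im=im[box[1]:box[3],box[0]:box[2]]
    im=cv2.resize(im,None,fx=s,fy=s,interpolation=cv2.INTER_CUBIC); cv2.imwrite('pics/'+name+'.png',im[...,::-1])
E
python3 - <<'E'
from h import *
s=sense();print(s['tcp_pos'],s['ee_rot'],s['gripper_width'])
ims=[]
for n in('side','top'):
    im,d=capture(n);ims.append(im);np.savez(n+'.npz',im=im,d=d);save(n,n+'0',im,s=1.4)
    print(n,get_calibration(n)['origin'],get_calibration(n)['attitude'],get_calibration(n)['fov_y'])
E
```

```text
pics
[0.25620377 0.56943162 0.23244618] [[ 9.11873528e-01 -4.10470508e-01 -7.94302816e-04]
 [-4.10471256e-01 -9.11871151e-01 -2.08622470e-03]
 [ 1.32031890e-04  2.22841155e-03 -9.99997508e-01]] 0.9958267839904055
side [0.54224661 0.86843538 0.67787533] [[-0.9996724   0.02389121  0.00918214]
 [ 0.00470891  0.52429975 -0.85152075]
 [-0.02515806 -0.85119855 -0.52424049]] 48.4405782824246
top [ 0.24360081 -0.09631716  1.49299569] [[-0.04481868 -0.97074579  0.23588957]
 [-0.9989935   0.04397894 -0.00882273]
 [-0.00180955 -0.23604757 -0.97173982]] 43.279530462312074
```

View pics/top0.png

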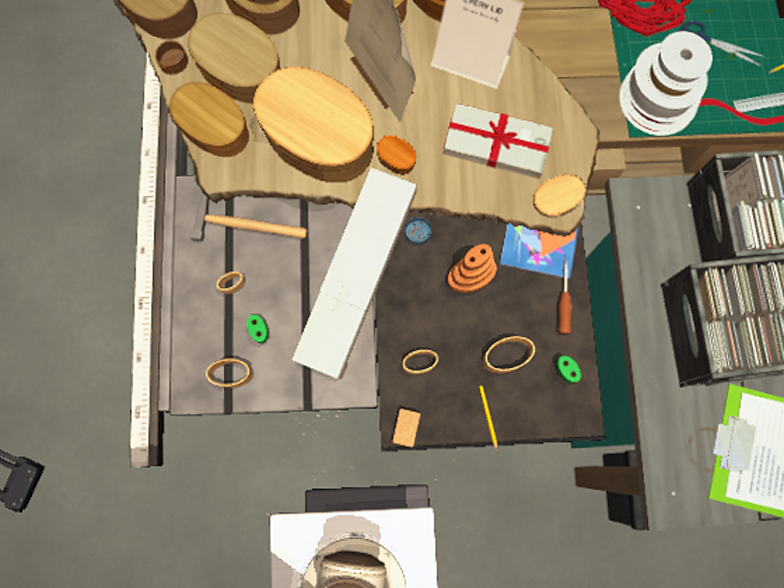

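View pics/side0.png

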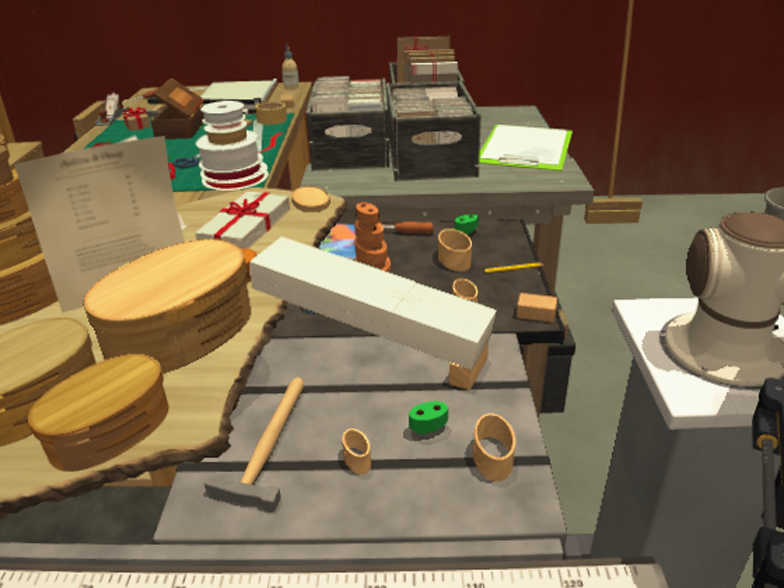

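The top view shows the stack at (475,268), bands at (230,282), (228,372), (420,360) and (510,353), the tin at (418,230) and the hammer at (255,225). The green look-alikes are at (257,328) and (568,368). A white beam lies across the middle. Next I measure them.

```bash
cat > meas.py <<'E'
from h import *
def fit(P,lo,hi,c,r):
    q=P.reshape(-1,3); m=(q[:,2]>lo)&(q[:,2]<hi)&(np.hypot(q[:,0]-c[0],q[:,1]-c[1])<r); q=q[m]
    (cx,cy),(w,h),a=cv2.minAreaRect((q[:,:2]*1000).astype(np.float32))
    if w>h: a+=90; w,h=h,w
    # long axis direction angle from x
    return round(cx,1),round(cy,1),round(w,1),round(h,1),round((a+90)%180,1),len(q),round(float(q[:,2].max()*1000),1)
E
python3 - <<'E'
from meas import *
for n in('top','side'):
    z=np.load(n+'.npz');P=cloud(n,z['d'])
    for l in('band_a_mouth','shaper_a_center','tack_tin','tack_hammer'):
        r=search_frame(n,l);print(n,l,[(np.round(x['position'],3).tolist(),round(x['p'],2)) for x in r])
    if n=='top':
        for u,v in((343,270),(400,180),(350,240),(310,370),(190,350),(420,350),(560,420)):
            print(u,v,np.round(P[int(v/1.4),int(u/1.4)],3))
E
```

```text
top band_a_mouth [([0.615, 0.227, 0.019], 0.69)]
top shaper_a_center [([0.398, -0.439, 0.035], 0.81), ([0.507, 0.174, 0.04], 0.8), ([0.608, -0.261, 0.152], 0.55)]
top tack_tin [([0.713, -0.161, 0.001], 0.69)]
top tack_hammer [([0.737, 0.219, 0.021], 0.66), ([0.613, 0.228, 0.019], 0.35)]
343 270 [ 0.601 -0.009  0.125]
400 180 [ 0.769 -0.124  0.15 ]
350 240 [ 0.658 -0.025  0.13 ]
310 370 [0.427 0.073 0.   ]
190 350 [ 0.477  0.319 -0.001]
420 350 [ 0.452 -0.151  0.039]
560 420 [ 0.303 -0.425 -0.002]
side band_a_mouth [([0.614, 0.244, 0.022], 0.67)]
side shaper_a_center [([0.515, 0.182, 0.036], 0.89), ([0.61, -0.247, 0.146], 0.69), ([0.402, -0.43, 0.035], 0.66)]
side tack_tin []
side tack_hammer [([0.741, 0.27, 0.02], 0.73)]
```

Run:
```python
from meas import *
for n in('top','side'):
    z=np.load(n+'.npz');P=cloud(n,z['d']);print(n)
    if n=='top': C=[P[int(v/1.4),int(u/1.4)][:2] for u,v in((230,282),(228,372),(420,360),(510,353))]
    for c,H in zip(C,(.034,.042,.038,.046)):
        for lo in(.01,H-.006):
            try:print(np.round(c,3),lo,fit(P,lo,.08,c,.07))
            except Exception as e:print('x')
    for lo,hi in((.142,.165),(.104,.125),(.066,.087),(.028,.049)): print('stack',lo,fit(P,lo,hi,(.608,-.258),.08))
    q=P.reshape(-1,3);
    m=(q[:,2]>.05)&(q[:,2]<.25)&(q[:,0]>.35)&(q[:,0]<.9)&(abs(q[:,1]+.03)<.15)
    print('plank',m.sum(),np.round(q[m].min(0),3),np.round(q[m].max(0),3))
    b=q[m]; 
    for x in np.arange(.42,.9,.06):
        k=b[abs(b[:,0]-x)<.01]
        if len(k):print(round(x,2),np.round([k[:,1].min(),k[:,1].max(),k[:,2].max()],3))
    m=(q[:,2]>.02)&(q[:,2]<.35)&(q[:,0]>.5)&(q[:,0]<.9)&(abs(q[:,1]+.3)<.14); 
    b=q[m];
    for x in np.arange(.5,.9,.04):
        k=b[abs(b[:,0]-x)<.01]
        if len(k):print('R',round(x,2),np.round([k[:,1].min(),k[:,1].max(),k[:,2].max()],3))
```

```text
top
[0.618 0.236] 0.01 (612.6, 228.6, 37.5, 52.1, 133.6, 139, 37.1)
[0.618 0.236] 0.028000000000000004 (612.4, 228.4, 32.6, 53.5, 128.4, 65, 37.1)
[0.432 0.242] 0.01 (424.0, 230.8, 54.4, 86.0, 102.9, 206, 47.5)
[0.432 0.242] 0.036000000000000004 (424.7, 230.3, 53.1, 86.7, 89.2, 99, 47.5)
[ 0.438 -0.152] 0.01 (431.9, -149.7, 43.7, 69.9, 102.0, 126, 43.8)
[ 0.438 -0.152] 0.032 (431.6, -150.1, 41.8, 69.2, 104.4, 69, 43.8)
[ 0.443 -0.335] 0.01 (437.0, -326.7, 63.6, 102.0, 102.5, 223, 51.1)
[ 0.443 -0.335] 0.04 (437.3, -327.1, 63.2, 101.1, 102.5, 113, 51.1)
stack 0.142 (609.9, -262.0, 35.0, 57.4, 130.8, 243, 159.5)
stack 0.104 (602.3, -267.2, 38.8, 69.5, 102.4, 134, 124.4)
stack 0.066 (600.2, -263.5, 51.4, 79.5, 87.8, 161, 82.8)
stack 0.028 (597.6, -264.7, 57.2, 99.2, 88.7, 197, 44.5)
plank 11211 [ 0.4  -0.18  0.05] [0.9   0.12  0.197]
0.42 [-0.003  0.077  0.107]
0.48 [-0.031  0.079  0.115]
0.54 [-0.06   0.053  0.126]
0.6 [-0.087  0.026  0.135]
0.66 [-0.114 -0.003  0.143]
0.72 [-0.165 -0.029  0.15 ]
0.78 [-0.179  0.12   0.195]
0.84 [-0.179  0.12   0.196]
0.9 [-0.179  0.12   0.197]
R 0.58 
[... 923 characters left out ...]
, -250.2, 51.5, 75.5, 160.6, 226, 86.1)
stack 0.028 (608.2, -254.0, 47.3, 84.4, 159.9, 103, 46.9)
plank 13107 [ 0.399 -0.159  0.05 ] [0.9   0.12  0.196]
0.42 [-0.003  0.076  0.104]
0.48 [-0.027  0.083  0.112]
0.54 [-0.058  0.057  0.123]
0.6 [-0.087  0.029  0.131]
0.66 [-0.116  0.002  0.141]
0.72 [-0.141 -0.025  0.149]
0.78 [-0.123  0.12   0.193]
0.84 [-0.156  0.119  0.194]
0.9 [-0.077  0.12   0.195]
R 0.5 [-0.44  -0.435  0.026]
R 0.54 [-0.44  -0.44   0.026]
R 0.58 [-0.274 -0.219  0.144]
R 0.62 [-0.29  -0.224  0.155]
R 0.66 [-0.437 -0.433  0.076]
R 0.7 [-0.44  -0.294  0.105]
R 0.74 [-0.438 -0.249  0.104]
R 0.78 [-0.44  -0.276  0.12 ]
R 0.82 [-0.423 -0.214  0.123]
R 0.86 [-0.435 -0.215  0.141]
```

```bash
cat >> meas.py <<'E'
from scipy.optimize import least_squares
SZ=dict(a=(36,59),b=(46,74),c=(56,89),d=(66,104)); H=dict(a=34,b=38,c=42,d=46)
def ell(Q,w,h,c0,th0s=range(0,180,30)):
    best=None
    def f(p):
        t=p[2]; d=Q-p[:2]; y=d@[np.cos(t),np.sin(t)]; x=d@[-np.sin(t),np.cos(t)]
        a,b=w/2,h/2; g=np.sqrt((x/a)**2+(y/b)**2)+1e-9; n=np.sqrt((x/a**2)**2+(y/b**2)**2)+1e-9
        return g*(g-1)/n
    for t in th0s:
        r=least_squares(f,[*c0,np.radians(t)],loss='soft_l1',f_scale=1.5)
        if best is None or r.cost<best.cost: best=r
    p=best.x; return np.round([p[0],p[1],np.degrees(p[2])%180],1),len(Q),round(float(np.sqrt(np.mean(f(p)**2))),2)
def pts(P,lo,hi,c,r):
    q=P.reshape(-1,3)*1000; m=(q[:,2]>lo)&(q[:,2]<hi)&(np.hypot(q[:,0]-c[0],q[:,1]-c[1])<r); return q[m][:,:2]
def clouds():
    return {n:cloud(n,np.load(n+'.npz')['d']) for n in('top','side')}
E
python3 - <<'E'
from meas import *
P=clouds()
B=dict(a=(613,230),b=(432,-148),c=(425,231),d=(437,-326))
for k,c in B.items():
    w,h=SZ[k]; w-=6;h-=6   # mid wall
    S=[pts(P[n],H[k]-7,H[k]+8,c,70) for n in P]
    print('band',k,[ell(s,w,h,c) for s in S+[np.vstack(S)]])
for i,k in enumerate('dcba'):
    c=(608,-260);S=[pts(P[n],38*i+18,38*i+34,c,80) for n in P]
    print('shaper',k,[ell(s,*SZ[k],c) for s in S+[np.vstack(S)]])
for n in P:
    p=pts(P[n],145,165,(610,-261),60); print('top a',n,np.round(p.mean(0),1),len(p), cv2.fitEllipse(cv2.convexHull(p.astype(np.float32))))
E
```

```text
band a [(array([612.1, 228.8, 114.5]), 70, 1.28), (array([614. , 231.4, 114. ]), 200, 1.2), (array([613.4, 231. , 113.9]), 270, 1.63)]
band b [(array([ 431.3, -149.4,  101. ]), 75, 1.12), (array([ 432.4, -147.2,  100. ]), 106, 1.6), (array([ 431.9, -148.1,  100.6]), 181, 1.6)]
band c [(array([424. , 230.4,  92.7]), 102, 1.18), (array([426.4, 232.5,  91. ]), 317, 1.24), (array([425.9, 232.2,  91.2]), 419, 1.58)]
band d [(array([ 436.7, -326.8,  105.8]), 121, 1.14), (array([ 437.5, -324.7,  104.5]), 158, 1.94), (array([ 437.1, -325.6,  105.1]), 279, 1.8)]
shaper d [(array([ 608.5, -265.5,  117.3]), 73, 2.97), (array([ 623.1, -244.2,  172.9]), 6, 0.38), (array([ 608.5, -265.4,  117.3]), 79, 2.87)]
shaper c [(array([ 609.8, -265.1,  121.2]), 57, 2.88), (array([ 607.8, -264.2,  118.6]), 118, 1.43), (array([ 608.4, -264.4,  118.8]), 175, 2.19)]
shaper b [(array([ 611.4, -265.5,  133.2]), 47, 3.18), (array([ 609.5, -266.1,  123.7]), 103, 1.58), (array([ 609.9, -265.7,  126.1]), 150, 2.43)]
shaper a [(array([ 610.3, -251.3,   81.6]), 63, 6.68), (array([ 610.9, -263.6,  122.1]), 87, 1.51), (array([ 610.7, -263.6,  122.3]), 150, 5.21)]
top a top [ 610.1 -263.2] 232 ((610.16455078125, -262.77752685546875), (36.15006637573242, 58.42066955566406), 36.28867721557617)
top a side [ 610.8 -256.9] 139 ((611.3331298828125, -262.1033935546875), (35.74320983886719, 59.55861282348633), 26.098289489746094)
```

Run:
```python
from meas import *
P=clouds()
for n in P:
    q=P[n].reshape(-1,3)
    for y in np.arange(-.42,.32,.04):
        k=q[(abs(q[:,1]-y)<.02)&(q[:,2]>.06)&(q[:,2]<.2)&(q[:,0]>.645)]
        if len(k): i=k[:,0].argmin(); print(n,round(y,2),np.round(np.percentile(k[:,0],1),3),np.round(k[i],3),end=' | ')
    print()
z=np.load('top.npz')['im'];s=np.load('side.npz')['im']
a=cv2.resize(z[160:280,280:440],None,fx=4,fy=4);b=cv2.resize(s[130:250,200:360],None,fx=4,fy=4)
b=cv2.resize(b,(400,300));a=cv2.resize(a,(400,300))
save('','crop',np.hstack([a,b]))
```

```text
top -0.42 0.676 [ 0.666 -0.433  0.08 ] | top -0.38 0.686 [ 0.681 -0.399  0.074] | top -0.34 0.696 [ 0.688 -0.353  0.079] | top -0.3 0.709 [ 0.703 -0.317  0.066] | top -0.26 0.716 [ 0.711 -0.28   0.072] | top -0.22 0.721 [ 0.716 -0.238  0.064] | top -0.18 0.732 [ 0.723 -0.199  0.064] | top -0.14 0.695 [ 0.684 -0.12   0.086] | top -0.1 0.65 [ 0.646 -0.105  0.131] | top -0.06 0.65 [ 0.646 -0.043  0.131] | top -0.02 0.649 [ 0.645 -0.019  0.127] | top 0.02 0.761 [0.649 0.    0.126] | top 0.06 0.764 [0.755 0.041 0.074] | top 0.1 0.774 [0.768 0.084 0.076] | top 0.14 0.778 [0.775 0.154 0.066] | top 0.18 0.781 [0.776 0.161 0.074] | top 0.22 0.78 [0.772 0.228 0.069] | top 0.26 0.779 [0.773 0.256 0.061] | top 0.3 0.811 [0.795 0.282 0.064] | 
side -0.42 0.672 [ 0.669 -0.433  0.074] | side -0.38 0.684 [ 0.681 -0.387  0.073] | side -0.34 0.694 [ 0.69  -0.352  0.074] | side -0.3 0.707 [ 0.702 -0.317  0.066] | side -0.26 0.714 [ 0.712 -0.279  0.074] | side -0.22 0.812 [ 0.804 -0.24   0.091] | side -0.14 0.698 [ 0.688 -0.123  0.139] | side -0.1 0.65 [ 0.645 -0.096  0.137] | side -0.06 0.653 [ 0.645 -0.055  0.131] | side -0.02 0.649 [ 0.646 -0.031  0.132] | side 0.02 0.648 [0.645 0.001 0.077] | side 0.06 0.764 [0.757 0.041 0.074] | side 0.1 0.773 [0.767 0.084 0.076] | side 0.14 0.779 [0.775 0.126 0.067] | side 0.18 0.782 [0.778 0.163 0.068] | side 0.22 0.781 [0.776 0.231 0.068] | side 0.26 0.781 [0.776 0.255 0.074] | side 0.3 0.807 [0.796 0.28  0.072] |
```

View pics/crop.png

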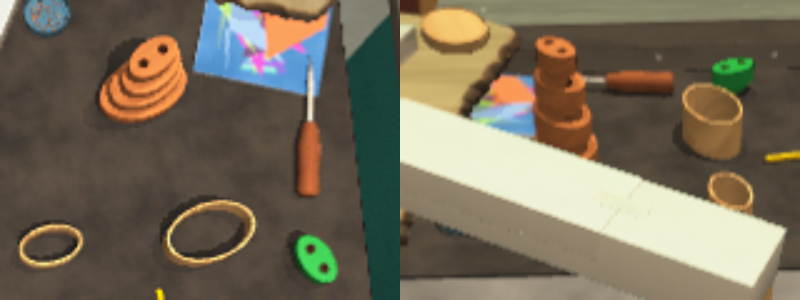

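Candidates for shaper_a: green at top (257,328) and (568,368), and the orange-brown plug on top of the stack at (478,255). The brown stack plug fits: the green ones are the named look-alikes, and it sits on three larger brown shapers. The crop confirms this.

```bash
cat > go.py <<'E'
import sys; from h import *
s=sense();R=np.array(s['ee_rot']);p=np.array(s['tcp_pos'])
ya=np.degrees(np.arctan2(R[1,1],R[0,1]))
print('t',s['time_s'],'tcp',np.round(p*1000,1),'jaw',round(ya%180,1),'tilt',np.round(R[:2,2],4),'F',np.round(s['wrist_force'],1),'w',round(s['gripper_width']*87,1),'q6',round(s['joints'][5],1))
for a in sys.argv[1:]:
    x,y,z,l=map(float,a.split(',')); d=R.T@(np.array([x,y,z])/1000-p)*100
    print(a,'travel',np.round(d,2).tolist(),'roll',round((ya-(l-90)+90)%180-90,1))
E
python3 go.py 610.5,-262.5,230,122
```

```text
t 0.5 tcp [256.4 569.9 233.5] jaw 65.8 tilt [-0.     -0.0001] F [-0.7  0.2  0.7] w 87.0 q6 -14.8
610.5,-262.5,230,122 travel [66.45, 61.38, 0.35] roll 33.8
```

arm_command(
  rows=[
    {"fingers":100,"travel":[66.45,61.4,0.3],"roll":33.8},
    {"fingers":100,"travel":[66.45,61.4,0.3],"roll":33.8},
    {"fingers":100,"travel":[66.45,61.4,0.3],"roll":33.8},
    {"fingers":100,"travel":[66.45,61.4,0.3],"roll":33.8},
    {"fingers":100,"travel":[66.45,61.4,0.3],"roll":33.8},
    {"fingers":100,"travel":[66.45,61.4,0.3],"roll":33.8},
    {"fingers":100,"travel":[66.45,61.4,0.3],"roll":33.8},
    {"fingers":100,"travel":[66.45,61.4,0.3],"roll":33.8},
    {"fingers":100,"travel":[66.45,61.4,0.3],"roll":33.8},
    {"fingers":100,"travel":[66.45,61.4,0.3],"roll":33.8},
  ],
)

```text
time_s: 1.5
tcp_pos: [0.4526, 0.108, 0.2325]
ee_rot: [[0.53, -0.848, 0.001], [-0.848, -0.53, 0.001], [0.0, -0.002, -1.0]]
wrist_force: [0.5, 0.7, 0.7]
gripper_width: 0.999
```

```bash
python3 go.py 610.5,-262.5,220,122
```

```text
t 1.5 tcp [452.6 108.  232.5] jaw 32.0 tilt [0.0013 0.0007] F [0.5 0.7 0.7] w 86.9 q6 -1.5
610.5,-262.5,220,122 travel [39.79, 6.24, 1.24] roll 0.0
```

arm_command(
  rows=[
    {"fingers":100,"travel":[39.8,6.24,1.2],"roll":0},
    {"fingers":100,"travel":[39.8,6.24,1.2],"roll":0},
    {"fingers":100,"travel":[39.8,6.24,1.2],"roll":0},
    {"fingers":100,"travel":[39.8,6.24,1.2],"roll":0},
    {"fingers":100,"travel":[39.8,6.24,1.2],"roll":0},
    {"fingers":100,"travel":[39.8,6.24,1.2],"roll":0},
    {"fingers":100,"travel":[39.8,6.24,1.2],"roll":0},
    {"fingers":100,"travel":[39.8,6.24,1.2],"roll":0},
    {"fingers":100,"travel":[39.8,6.24,1.2],"roll":0},
    {"fingers":100,"travel":[39.8,6.24,1.2],"roll":0},
  ],
)

```text
time_s: 2.5
tcp_pos: [0.6096, -0.2621, 0.2187]
ee_rot: [[0.527, -0.85, -0.002], [-0.85, -0.527, 0.001], [-0.001, 0.001, -1.0]]
wrist_force: [-0.1, 0.5, 0.4]
gripper_width: 0.998
```

```bash
python3 go.py 610.5,-262.5,139,122
```

```text
t 2.5 tcp [ 609.6 -262.1  218.7] jaw 31.8 tilt [-0.0018  0.0005] F [-0.1  0.5  0.4] w 86.8 q6 41.2
610.5,-262.5,139,122 travel [0.09, -0.06, 7.97] roll -0.2
```

arm_command(
  rows=[
    {"fingers":100,"travel":[0.1,-0.06,4],"roll":0},
    {"fingers":100,"travel":[0.1,-0.06,6.5],"roll":0},
    {"fingers":100,"travel":[0.1,-0.06,8],"roll":0},
    {"fingers":100,"travel":[0.1,-0.06,8],"roll":0},
    {"fingers":100,"travel":[0.1,-0.06,8],"roll":0},
    {"fingers":60,"travel":[0.1,-0.06,8],"roll":0},
    {"fingers":45,"travel":[0.1,-0.06,8],"roll":0},
    {"fingers":35,"travel":[0.1,-0.06,8],"roll":0},
    {"fingers":35,"travel":[0.1,-0.06,8],"roll":0},
    {"fingers":35,"travel":[0.1,-0.06,8],"roll":0},
  ],
)

```text
time_s: 3.5
tcp_pos: [0.611, -0.2614, 0.1401]
ee_rot: [[0.529, -0.848, 0.0], [-0.848, -0.529, -0.0], [0.0, -0.0, -1.0]]
wrist_force: [-0.6, 0.1, 0.2]
gripper_width: 0.632
```

```bash
python3 go.py 610.5,-262.5,139,122
```

```text
t 3.5 tcp [ 611.  -261.4  140.1] jaw 32.0 tilt [ 0.0003 -0.    ] F [-0.6  0.1  0.2] w 55.0 q6 41.2
610.5,-262.5,139,122 travel [0.06, 0.1, 0.11] roll -0.0
```

arm_command(
  rows=[
    {"fingers":30,"travel":[0,0,0],"roll":0},
    {"fingers":30,"travel":[0,0,0],"roll":0},
    {"fingers":30,"travel":[0,0,0],"roll":0},
    {"fingers":30,"travel":[0,0,0],"roll":0},
    {"fingers":30,"travel":[0,0,0],"roll":0},
    {"fingers":30,"travel":[0,0,-1],"roll":0},
    {"fingers":30,"travel":[0,0,-4],"roll":0},
    {"fingers":30,"travel":[0,0,-8],"roll":0},
    {"fingers":30,"travel":[0,0,-12],"roll":0},
    {"fingers":30,"travel":[0,0,-12],"roll":0},
  ],
)

```text
time_s: 4.5
tcp_pos: [0.6139, -0.2627, 0.2686]
ee_rot: [[0.53, -0.848, 0.014], [-0.848, -0.53, -0.005], [0.012, -0.009, -1.0]]
wrist_force: [1.1, -0.3, 0.8]
gripper_width: 0.403
```

```bash
python3 go.py 613,230,250,114
```

```text
t 4.5 tcp [ 613.9 -262.7  268.6] jaw 32.0 tilt [ 0.0142 -0.0053] F [ 1.1 -0.3  0.8] w 35.1 q6 41.2
613,230,250,114 travel [-41.84, -26.04, 1.6] roll 8.0
```

arm_command(
  rows=[
    {"fingers":30,"travel":[-41.84,-26.04,1],"roll":8},
    {"fingers":30,"travel":[-41.84,-26.04,1],"roll":8},
    {"fingers":30,"travel":[-41.84,-26.04,1],"roll":8},
    {"fingers":30,"travel":[-41.84,-26.04,1],"roll":8},
    {"fingers":30,"travel":[-41.84,-26.04,1],"roll":8},
    {"fingers":30,"travel":[-41.84,-26.04,1],"roll":8},
    {"fingers":30,"travel":[-41.84,-26.04,1],"roll":8},
    {"fingers":30,"travel":[-41.84,-26.04,1],"roll":8},
    {"fingers":30,"travel":[-41.84,-26.04,1],"roll":8},
    {"fingers":30,"travel":[-41.84,-26.04,1],"roll":8},
  ],
)

```text
time_s: 5.5
tcp_pos: [0.6098, 0.234, 0.2502]
ee_rot: [[0.407, -0.913, 0.0], [-0.913, -0.407, 0.0], [-0.0, -0.001, -1.0]]
wrist_force: [0.6, 0.2, -0.1]
gripper_width: 0.407
```

```bash
python3 go.py 613,230,180,114
```

```text
t 5.5 tcp [609.8 234.  250.2] jaw 24.0 tilt [0.0004 0.0004] F [ 0.6  0.2 -0.1] w 35.4 q6 -11.1
613,230,180,114 travel [0.5, -0.13, 7.02] roll 0.0
```

arm_command(
  rows=[
    {"fingers":30,"travel":[0.5,-0.13,5],"roll":0},
    {"fingers":30,"travel":[0.5,-0.13,10],"roll":0},
    {"fingers":30,"travel":[0.5,-0.13,14.5],"roll":0},
    {"fingers":30,"travel":[0.5,-0.13,16.5],"roll":0},
    {"fingers":30,"travel":[0.5,-0.13,16.5],"roll":0},
    {"fingers":30,"travel":[0.5,-0.13,16.5],"roll":0},
    {"fingers":30,"travel":[0.5,-0.13,16.5],"roll":0},
  ],
)

```text
time_s: 6.2
tcp_pos: [0.615, 0.2282, 0.0874]
ee_rot: [[0.407, -0.914, 0.004], [-0.914, -0.407, 0.002], [-0.0, -0.005, -1.0]]
wrist_force: [-0.6, 0.1, 1.0]
gripper_width: 0.406
```

```bash
cat > look.py <<'E'
import sys; from meas import *
k=sys.argv[1]; s=sense(); t=np.array(s['tcp_pos'])*1000
for n in('side','top'):
    im,d=capture(n); np.savez(n+'.npz',im=im,d=d); P=cloud(n,d)
    c=t[:2]; w,h=SZ[k]
    S=pts(P,H[k]-7,H[k]+6,c,65); 
    if len(S)>20: print(n,'band',ell(S,w-6,h-6,c))
    top=t[2]+12
    S=pts(P,top-21,top-3,c,h*.65); print(n,'shaper wall',len(S), ell(S,w,h,c) if len(S)>20 else '')
    if len(sys.argv)>2:
        K,dd,o,R=cal(n); uv=cv2.projectPoints(np.array([[t[0],t[1],t[2]-30]])/1000,R.T,-R.T@o,K,dd)[0].ravel().astype(int)
        u,v=uv; save(n,sys.argv[2]+n,im,(max(0,u-70),max(0,v-52),u+70,v+52),3)
E
python3 look.py a a1; python3 go.py 613,230,60,114; python3 -c "
import cv2,numpy as np
a=[cv2.resize(cv2.imread(f'pics/a1{n}.png'),(400,300)) for n in('side','top')];cv2.imwrite('pics/a1.png',np.hstack(a))"
```

```text
side band (array([614.1, 231.4, 113.5]), 184, 1.25)
side shaper wall 222 (array([615.4, 231.5, 162.6]), 222, 2.7)
top shaper wall 6 
t 6.3 tcp [614.6 228.   87.2] jaw 24.0 tilt [0.0036 0.0022] F [0.6 0.1 0.2] w 35.4 q6 -10.5
613,230,60,114 travel [-0.24, 0.08, 2.72] roll -0.0
```

View pics/a1.png

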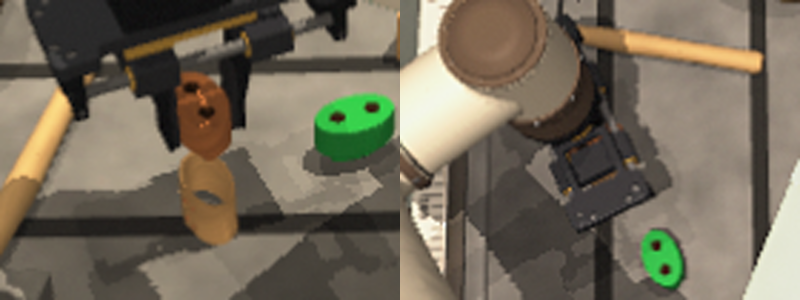

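```bash
cat > held.py <<'E'
import sys; from meas import *
k=sys.argv[1]; s=sense(); t=np.array(s['tcp_pos'])*1000; n='side'
if len(sys.argv)>2: im,d=capture(n); np.savez(n+'.npz',im=im,d=d)
z=np.load(n+'.npz'); im=z['im'].astype(float); P=cloud(n,z['d']); w,h=SZ[k]
wood=(im[...,0]>1.4*im[...,2])&(im[...,0]>50)
R=np.array(s['ee_rot']); L=(np.degrees(np.arctan2(R[1,1],R[0,1]))+90)%180
Pw=np.where(wood[...,None],P,0)
c=t[:2]
q=Pw.reshape(-1,3)*1000; q=q[(np.hypot(q[:,0]-c[0],q[:,1]-c[1])<h*.65)&(q[:,2]>H[k]+8)]
print('brown z',np.round(np.percentile(q[:,2],[1,99]),1))
S=pts(Pw,t[2]-10,t[2]+8,c,h*.65); print('shaper',ell(S,w,h,c,[L]),'tcp',np.round(t,1),L)
S=pts(Pw,H[k]-7,H[k]+6,c,h*.65); print('band',ell(S,w-6,h-6,c,[L]))
E
python3 held.py a
```

```text
brown z [ 79.9 446.8]
shaper (array([615.2, 224.9, 115. ]), 123, 0.82) tcp [614.6 228.   87.2] 113.98263218680677
band (array([614.1, 231.4, 113.5]), 184, 1.25)
```

```bash
python3 go.py 613.5,233.5,56,114
```

```text
t 6.3 tcp [614.6 228.   87.2] jaw 24.0 tilt [0.0036 0.0022] F [0.6 0.1 0.2] w 35.4 q6 -10.5
613.5,233.5,56,114 travel [-0.54, -0.11, 3.12] roll -0.0
```

arm_command(
  rows=[
    {"fingers":30,"travel":[-0.54,-0.11,0],"roll":0},
    {"fingers":30,"travel":[-0.54,-0.11,1],"roll":0},
    {"fingers":30,"travel":[-0.54,-0.11,2],"roll":0},
    {"fingers":30,"travel":[-0.54,-0.11,2.7],"roll":0},
    {"fingers":30,"travel":[-0.54,-0.11,3.2],"roll":0},
    {"fingers":30,"travel":[-0.54,-0.11,3.2],"roll":0},
    {"fingers":30,"travel":[-0.54,-0.11,3.2],"roll":0},
  ],
)

```text
time_s: 7.0
tcp_pos: [0.6124, 0.2328, 0.0527]
ee_rot: [[0.406, -0.914, -0.0], [-0.914, -0.406, -0.0], [0.0, 0.0, -1.0]]
wrist_force: [0.5, -0.3, -1.7]
gripper_width: 0.404
```

```bash
python3 go.py 613.5,233.5,46,114; python3 held.py a 1;  python3 go.py
```

```text
t 7.0 tcp [612.4 232.8  52.7] jaw 24.0 tilt [-0.0001 -0.0003] F [ 0.5 -0.3 -1.7] w 35.2 q6 -11.0
613.5,233.5,46,114 travel [-0.02, -0.13, 0.67] roll -0.0
brown z [ 45.3 412. ]
shaper (array([613.6, 230.1, 119.4]), 127, 0.98) tcp [612.4 232.8  52.7] 113.97701017112871
band (array([615. , 232. , 121.5]), 86, 2.14)
t 7.05 tcp [612.6 232.9  53. ] jaw 24.0 tilt [0.0004 0.    ] F [ 0.1 -0.2 -0. ] w 35.6 q6 -11.0
```

arm_command(
  rows=[
    {"fingers":30,"travel":[0,0,0.3],"roll":0},
    {"fingers":30,"travel":[0,0,0.6],"roll":0},
    {"fingers":30,"travel":[0,0,0.7],"roll":0},
    {"fingers":30,"travel":[0,0,0.7],"roll":0},
  ],
)

```text
time_s: 7.45
tcp_pos: [0.6123, 0.2328, 0.0463]
ee_rot: [[0.406, -0.914, 0.0], [-0.914, -0.406, -0.0], [0.0, -0.0, -1.0]]
wrist_force: [-0.3, 0.2, 2.0]
gripper_width: 0.404
```

```bash
python3 look.py a a2;python3 go.py
```

```text
side band (array([615.9, 235.6, 140.5]), 92, 3.05)
side shaper wall 209 (array([613.4, 236.5, 162. ]), 209, 2.49)
top shaper wall 6 
t 7.55 tcp [612.3 232.8  46.3] jaw 24.0 tilt [0.0002 0.    ] F [-1.8  0.1  2. ] w 35.2 q6 -11.0
```

View pics/a2side.png

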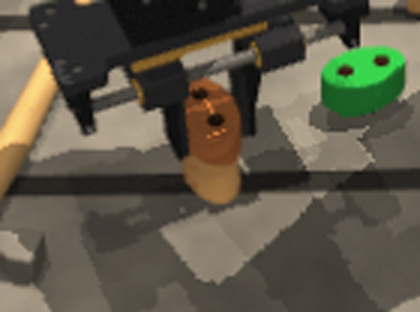

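arm_command(
  rows=[
    {"fingers":30,"travel":[0,0,0.15],"roll":0},
    {"fingers":30,"travel":[0,0,0.25],"roll":0},
    {"fingers":30,"travel":[0,0,0.25],"roll":0},
  ],
)

```text
time_s: 7.85
tcp_pos: [0.6123, 0.2328, 0.0462]
ee_rot: [[0.407, -0.913, 0.001], [-0.913, -0.407, -0.0], [0.001, -0.0, -1.0]]
wrist_force: [-5.6, -0.6, 13.6]
gripper_width: 0.404
```

arm_command(
  rows=[
    {"fingers":30,"travel":[0,0,-0.25],"roll":0},
    {"fingers":65,"travel":[0,0,-0.25],"roll":0},
    {"fingers":65,"travel":[0,0,-0.25],"roll":0},
    {"fingers":65,"travel":[0,0,-0.25],"roll":0},
    {"fingers":65,"travel":[0,0,-0.25],"roll":0},
    {"fingers":65,"travel":[0,0,-2],"roll":0},
    {"fingers":75,"travel":[0,0,-6],"roll":0},
    {"fingers":85,"travel":[0,0,-11],"roll":0},
    {"fingers":100,"travel":[0,0,-16],"roll":0},
    {"fingers":100,"travel":[0,0,-18],"roll":0},
  ],
)

```text
time_s: 8.85
tcp_pos: [0.6145, 0.2336, 0.2298]
ee_rot: [[0.407, -0.913, 0.009], [-0.913, -0.407, 0.004], [0.0, -0.01, -1.0]]
wrist_force: [0.2, 0.2, -0.0]
gripper_width: 0.928
```

```bash
cat > seat.py <<'E'
import sys; from meas import *
B=dict(a=(613,231),b=(432,-148),c=(425,231),d=(437,-326))
for n in('side','top'):
    im,d=capture(n); np.savez(n+'.npz',im=im,d=d); P=cloud(n,d)
    for k in sys.argv[1]:
        h0=H[k];w,h=SZ[k];c=B[k]; q=P.reshape(-1,3)*1000
        q=q[(np.hypot(q[:,0]-c[0],q[:,1]-c[1])<h*.6)&(q[:,2]>h0+18)&(q[:,2]<h0+60)]
        if len(q)<30: print(n,k,'few',len(q));continue
        A=np.c_[q[:,:2]-c,np.ones(len(q))]; r=q[:,2]-np.median(q[:,2]); m=abs(r)<6; co=np.linalg.lstsq(A[m],q[m,2],rcond=None)[0]
        el=cv2.fitEllipse(cv2.convexHull(q[m][:,:2].astype(np.float32)))
        print(n,k,'head top',np.round(co[2],1),'want',h0+24,'slope',np.round(co[:2],3),'ell',np.round([*el[0],*el[1],(el[2]+90)%180],1))
        S=pts(P,h0-25,h0-5,c,h*.6); print('   band',ell(S,w-3,h-3,c,[110]) if len(S)>20 else len(S))
        S=pts(P,h0+4,h0+20,c,h*.6); print('   head wall',ell(S,w,h,c,[110]) if len(S)>20 else len(S))
E
python3 seat.py a;python3 - <<'E'
from meas import *
P=clouds()
for i,k in enumerate('dcb'):
    c=(608,-262);S=[pts(P[n],38*i+18,38*i+34,c,80) for n in P]
    print('shaper',k,[ell(s,*SZ[k],c) for s in S])
for n in P:
    p=pts(P[n],107,125,(610,-261),60); print('top b',n,cv2.fitEllipse(cv2.convexHull(p.astype(np.float32))))
E
python3 go.py 610.5,-263,220,122
```

```text
side a head top 59.8 want 58 slope [-0.015 -0.044] ell [612.7 230.9  36.8  60.5 111.6]
   band (array([614.7, 230.3, 117.6]), 141, 0.81)
   head wall (array([613.1, 230.1, 115.9]), 121, 0.9)
top a head top 58.6 want 58 slope [0.032 0.101] ell [610.3 224.9  32.3  53.4 121.8]
   band (array([612. , 229.6, 111.6]), 35, 0.8)
   head wall (array([610.6, 232.1, 107. ]), 43, 1.91)
shaper d [(array([ 608.2, -266. ,  116. ]), 75, 3.33), (array([ 608., -262.,    0.]), 0, nan)]
shaper c [(array([ 610.5, -265.5,  126.8]), 56, 3.26), (array([ 608., -262.,    0.]), 0, nan)]
shaper b [(array([ 617.1, -259.9,  174.5]), 99, 8.73), (array([ 600.2, -269.6,   73.1]), 2, 0.0)]
top b top ((608.80908203125, -265.8094177246094), (45.376277923583984, 72.86725616455078), 36.51092529296875)
top b side ((605.6159057617188, -261.8394775390625), (43.06834030151367, 63.329261779785156), 18.934728622436523)
t 8.95 tcp [614.2 233.7 228.4] jaw 24.0 tilt [0.0082 0.0045] F [-0.1  0.4 -0.5] w 84.5 q6 -11.0
610.5,-263,220,122 travel [45.23, 20.54, 0.62] roll -8.0
  return _methods._mean(a, axis=axis, dtype=dtype,
  ret = ret.dtype.type(ret / rcount)
```

```bash
python3 go.py 609.5,-265,212,124
```

```text
t 8.95 tcp [614.2 233.7 228.4] jaw 24.0 tilt [0.0082 0.0045] F [-0.1  0.4 -0.5] w 84.5 q6 -11.0
609.5,-265,212,124 travel [45.37, 20.72, 1.41] roll -10.0
```

arm_command(
  rows=[
    {"fingers":100,"travel":[45.4,20.7,1],"roll":-10},
    {"fingers":100,"travel":[45.4,20.7,1],"roll":-10},
    {"fingers":100,"travel":[45.4,20.7,1],"roll":-10},
    {"fingers":100,"travel":[45.4,20.7,1],"roll":-10},
    {"fingers":100,"travel":[45.4,20.7,1],"roll":-10},
    {"fingers":100,"travel":[45.4,20.7,1],"roll":-10},
    {"fingers":100,"travel":[45.4,20.7,1],"roll":-10},
    {"fingers":100,"travel":[45.4,20.7,1],"roll":-10},
    {"fingers":100,"travel":[45.4,20.7,1],"roll":-10},
    {"fingers":100,"travel":[45.4,20.7,1],"roll":-10},
  ],
)

```text
time_s: 9.95
tcp_pos: [0.6067, -0.268, 0.2116]
ee_rot: [[0.559, -0.829, -0.003], [-0.829, -0.559, 0.001], [-0.002, 0.002, -1.0]]
wrist_force: [1.2, 0.2, 0.9]
gripper_width: 1.003
```

arm_command(
  rows=[
    {"fingers":100,"travel":[0,0,0],"roll":0},
    {"fingers":100,"travel":[0,0,0],"roll":0},
  ],
)

```text
time_s: 10.15
tcp_pos: [0.6066, -0.2672, 0.2112]
ee_rot: [[0.556, -0.831, -0.003], [-0.831, -0.556, 0.001], [-0.003, 0.002, -1.0]]
wrist_force: [-0.3, 0.8, -0.1]
gripper_width: 1.0
```

```bash
python3 go.py 609.5,-265,101,124
```

```text
t 10.15 tcp [ 606.6 -267.2  211.2] jaw 33.8 tilt [-0.0032  0.0012] F [-0.3  0.8 -0.1] w 87.0 q6 43.7
609.5,-265,101,124 travel [0.01, -0.39, 11.02] roll -0.2
```

arm_command(
  rows=[
    {"fingers":100,"travel":[0,-0.39,5],"roll":0},
    {"fingers":100,"travel":[0,-0.39,9],"roll":0},
    {"fingers":100,"travel":[0,-0.39,11],"roll":0},
    {"fingers":100,"travel":[0,-0.39,11],"roll":0},
    {"fingers":100,"travel":[0,-0.39,11],"roll":0},
  ],
)

```text
time_s: 10.65
tcp_pos: [0.6115, -0.2629, 0.1038]
ee_rot: [[0.561, -0.828, 0.0], [-0.828, -0.561, -0.001], [0.001, 0.0, -1.0]]
wrist_force: [2.1, 0.1, 0.2]
gripper_width: 0.999
```

```bash
python3 go.py 609.5,-265,101,124
```

```text
t 10.65 tcp [ 611.5 -262.9  103.8] jaw 34.1 tilt [ 0.0001 -0.0006] F [2.1 0.1 0.2] w 86.9 q6 43.4
609.5,-265,101,124 travel [0.06, 0.29, 0.28] roll 0.1
```

arm_command(
  rows=[
    {"fingers":100,"travel":[0.06,0.25,0.25],"roll":0},
    {"fingers":45,"travel":[0.06,0.25,0.25],"roll":0},
    {"fingers":45,"travel":[0.06,0.25,0.25],"roll":0},
    {"fingers":45,"travel":[0.06,0.25,0.25],"roll":0},
    {"fingers":45,"travel":[0.06,0.25,0.25],"roll":0},
    {"fingers":45,"travel":[0.06,0.25,0.25],"roll":0},
    {"fingers":45,"travel":[0.06,0.25,0.25],"roll":0},
    {"fingers":40,"travel":[0.06,0.25,0.25],"roll":0},
    {"fingers":40,"travel":[0.06,0.25,0.25],"roll":0},
    {"fingers":40,"travel":[0.06,0.25,0.25],"roll":0},
  ],
)

```text
time_s: 11.65
tcp_pos: [0.6092, -0.2659, 0.1009]
ee_rot: [[0.559, -0.829, 0.0], [-0.829, -0.559, -0.0], [0.0, -0.0, -1.0]]
wrist_force: [0.5, 0.6, -0.1]
gripper_width: 0.522
```

```bash
python3 go.py 609.5,-265,101,124
```

```text
t 11.65 tcp [ 609.2 -265.9  100.9] jaw 34.0 tilt [ 0.0001 -0.    ] F [ 0.5  0.6 -0.1] w 45.4 q6 43.6
609.5,-265,101,124 travel [-0.06, -0.07, -0.01] roll -0.0
```

arm_command(
  rows=[
    {"fingers":40,"travel":[0,0,-1],"roll":0},
    {"fingers":40,"travel":[0,0,-4],"roll":0},
    {"fingers":40,"travel":[0,0,-8],"roll":0},
    {"fingers":40,"travel":[0,0,-8],"roll":0},
    {"fingers":40,"travel":[0,0,-8],"roll":0},
  ],
)

```text
time_s: 12.15
tcp_pos: [0.6095, -0.2658, 0.1827]
ee_rot: [[0.559, -0.829, 0.003], [-0.829, -0.559, -0.0], [0.002, -0.002, -1.0]]
wrist_force: [-0.2, 0.5, -2.4]
gripper_width: 0.52
```

```bash
python3 go.py 432,-148,150,100.7
```

```text
t 12.15 tcp [ 609.5 -265.8  182.7] jaw 34.0 tilt [ 0.0029 -0.0001] F [-0.2  0.5 -2.4] w 45.3 q6 43.6
432,-148,150,100.7 travel [-19.69, 8.15, 3.21] roll 23.3
```

arm_command(
  rows=[
    {"fingers":40,"travel":[-10,4,1],"roll":8},
    {"fingers":40,"travel":[-19.7,8.15,3.2],"roll":23.3},
    {"fingers":40,"travel":[-19.7,8.15,3.2],"roll":23.3},
    {"fingers":40,"travel":[-19.7,8.15,3.2],"roll":23.3},
    {"fingers":40,"travel":[-19.7,8.15,3.2],"roll":23.3},
    {"fingers":40,"travel":[-19.7,8.15,3.2],"roll":23.3},
    {"fingers":40,"travel":[-19.7,8.15,3.2],"roll":23.3},
    {"fingers":40,"travel":[-19.7,8.15,3.2],"roll":23.3},
    {"fingers":40,"travel":[-19.7,8.15,3.2],"roll":23.3},
  ],
)

```text
time_s: 13.05
tcp_pos: [0.4324, -0.1484, 0.1487]
ee_rot: [[0.185, -0.983, 0.0], [-0.983, -0.185, -0.0], [0.0, 0.0, -1.0]]
wrist_force: [0.3, -0.9, -1.0]
gripper_width: 0.522
```

```bash
python3 go.py 432,-148,88,100.7
```

```text
t 13.05 tcp [ 432.4 -148.4  148.7] jaw 10.6 tilt [ 0.     -0.0001] F [ 0.3 -0.9 -1. ] w 45.4 q6 9.1
432,-148,88,100.7 travel [-0.05, 0.03, 6.07] roll -0.1
```

arm_command(
  rows=[
    {"fingers":40,"travel":[0,0,4],"roll":0},
    {"fingers":40,"travel":[0,0,6.5],"roll":0},
    {"fingers":40,"travel":[0,0,7.4],"roll":0},
    {"fingers":40,"travel":[0,0,7.4],"roll":0},
    {"fingers":40,"travel":[0,0,7.4],"roll":0},
  ],
)

```text
time_s: 13.55
tcp_pos: [0.4327, -0.1483, 0.0757]
ee_rot: [[0.186, -0.983, 0.002], [-0.983, -0.186, -0.0], [0.001, -0.002, -1.0]]
wrist_force: [0.4, -0.3, -1.2]
gripper_width: 0.523
```

```bash
python3 look.py b b1; python3 held.py b; python3 go.py 432,-148,50,100.7; python3 -c "
import cv2,numpy as np
a=[cv2.resize(cv2.imread(f'pics/b1{n}.png'),(400,300)) for n in('side','top')];cv2.imwrite('pics/b1.png',np.hstack(a))"
```

```text
side band (array([ 432.4, -147.3,  100.9]), 73, 1.49)
side shaper wall 155 (array([ 435.5, -145.8,  129.8]), 155, 3.06)
top shaper wall 9 
brown z [ 58.1 435. ]
shaper (array([ 431.2, -149.2,  101.8]), 106, 1.3) tcp [ 432.8 -148.2   76.1] 100.68834128418916
band (array([ 432.3, -147.6,  100.8]), 60, 1.47)
t 13.65 tcp [ 432.8 -148.2   76.1] jaw 10.7 tilt [ 0.003  -0.0002] F [ 0.5 -0.2 -0.7] w 45.5 q6 9.1
432,-148,50,100.7 travel [-0.03, 0.08, 2.61] roll -0.0
```

View pics/b1.png

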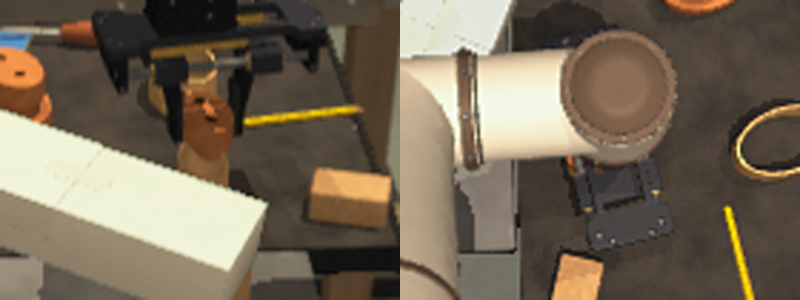

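arm_command(
  rows=[
    {"fingers":40,"travel":[-0.1,-0.1,0.5],"roll":0},
    {"fingers":40,"travel":[-0.1,-0.1,1.2],"roll":0},
    {"fingers":40,"travel":[-0.1,-0.1,1.7],"roll":0},
    {"fingers":40,"travel":[-0.1,-0.1,2.2],"roll":0},
    {"fingers":40,"travel":[-0.1,-0.1,2.5],"roll":0},
    {"fingers":40,"travel":[-0.1,-0.1,2.5],"roll":0},
    {"fingers":40,"travel":[-0.1,-0.1,2.5],"roll":0},
  ],
)

```text
time_s: 14.35
tcp_pos: [0.4323, -0.1469, 0.0498]
ee_rot: [[0.185, -0.983, -0.0], [-0.983, -0.185, -0.0], [-0.0, 0.0, -1.0]]
wrist_force: [-0.0, -0.1, -0.8]
gripper_width: 0.522
```

arm_command(
  rows=[
    {"fingers":40,"travel":[0,0,0.2],"roll":0},
    {"fingers":40,"travel":[0,0,0.2],"roll":0},
    {"fingers":40,"travel":[0,0,0.2],"roll":0},
  ],
)

```text
time_s: 14.65
tcp_pos: [0.4326, -0.1469, 0.0488]
ee_rot: [[0.186, -0.983, 0.001], [-0.983, -0.186, -0.0], [0.0, -0.001, -1.0]]
wrist_force: [-1.6, 1.2, 5.5]
gripper_width: 0.52
```

arm_command(
  rows=[
    {"fingers":40,"travel":[0,0,0.15],"roll":0},
    {"fingers":40,"travel":[0,0,0.15],"roll":0},
    {"fingers":40,"travel":[0,0,-0.15],"roll":0},
    {"fingers":75,"travel":[0,0,-0.15],"roll":0},
    {"fingers":75,"travel":[0,0,-0.15],"roll":0},
    {"fingers":75,"travel":[0,0,-0.15],"roll":0},
    {"fingers":75,"travel":[0,0,-0.15],"roll":0},
    {"fingers":75,"travel":[0,0,-2],"roll":0},
    {"fingers":85,"travel":[0,0,-6],"roll":0},
    {"fingers":100,"travel":[0,0,-11],"roll":0},
  ],
)

```text
time_s: 15.65
tcp_pos: [0.4307, -0.1468, 0.1574]
ee_rot: [[0.185, -0.983, -0.006], [-0.983, -0.185, 0.0], [-0.001, 0.006, -1.0]]
wrist_force: [2.1, -0.3, 0.5]
gripper_width: 0.852
```

```bash
python3 seat.py b 2>/dev/null;python3 - <<'E'
from meas import *
P=clouds()
for n in P:
    p=pts(P[n],69,87,(610,-264),65); print('top c',n,len(p),cv2.fitEllipse(cv2.convexHull(p.astype(np.float32))) if len(p)>10 else '')
    p=pts(P[n],56,72,(610,-264),65); print(ell(p,*SZ['c'],(610,-264),[122]))
E
python3 go.py 609,-265,190,121
```

```text
side b head top 62.2 want 62 slope [-0.021 -0.03 ] ell [ 432.8 -145.5   44.9   75.3   98.6]
   band 10
   head wall (array([ 432. , -147.6,  101. ]), 106, 1.37)
top b head top 60.4 want 62 slope [-0.016 -0.001] ell [ 430.6 -147.1   41.1   72.3   99.2]
   band 1
   head wall (array([ 439.1, -147.2,  120.7]), 40, 6.22)
top c top 487 ((607.6656494140625, -263.7146911621094), (55.624473571777344, 88.98593139648438), 30.52409553527832)
(array([ 608.6, -264.7,  122.3]), 141, 13.23)
top c side 297 ((607.88330078125, -261.63592529296875), (55.54308319091797, 92.00348663330078), 27.87575912475586)
(array([ 607.6, -263.9,  118.7]), 118, 1.47)
t 15.75 tcp [ 436.8 -147.4  164.1] jaw 10.8 tilt [ 0.0144 -0.0017] F [ 0.6  0.9 -0.8] w 81.5 q6 9.0
609,-265,190,121 travel [14.79, -14.75, -2.32] roll -20.2
```

```bash
python3 go.py 607.8,-263.5,130,119.5
```

```text
t 15.75 tcp [ 436.8 -147.4  164.1] jaw 10.8 tilt [ 0.0144 -0.0017] F [ 0.6  0.9 -0.8] w 81.5 q6 9.0
607.8,-263.5,130,119.5 travel [14.59, -14.58, 3.67] roll -18.7
```

arm_command(
  rows=[
    {"fingers":100,"travel":[14.6,-14.6,1],"roll":-18.7},
    {"fingers":100,"travel":[14.6,-14.6,1],"roll":-18.7},
    {"fingers":100,"travel":[14.6,-14.6,1],"roll":-18.7},
    {"fingers":100,"travel":[14.6,-14.6,1],"roll":-18.7},
    {"fingers":100,"travel":[14.6,-14.6,3],"roll":-18.7},
    {"fingers":100,"travel":[14.6,-14.6,3],"roll":-18.7},
    {"fingers":100,"travel":[14.6,-14.6,3],"roll":-18.7},
    {"fingers":100,"travel":[14.6,-14.6,3],"roll":-18.7},
  ],
)

```text
time_s: 16.55
tcp_pos: [0.6024, -0.2628, 0.1288]
ee_rot: [[0.491, -0.871, 0.001], [-0.871, -0.491, -0.0], [0.001, -0.0, -1.0]]
wrist_force: [0.1, 0.2, 0.2]
gripper_width: 0.998
```

```bash
python3 go.py 607.8,-263.5,63,119.5
```

```text
t 16.55 tcp [ 602.4 -262.8  128.8] jaw 29.4 tilt [ 0.0005 -0.0003] F [0.1 0.2 0.2] w 86.8 q6 38.9
607.8,-263.5,63,119.5 travel [0.32, -0.44, 6.58] roll -0.1
```

arm_command(
  rows=[
    {"fingers":100,"travel":[0.32,-0.44,2],"roll":0},
    {"fingers":100,"travel":[0.32,-0.44,5],"roll":0},
    {"fingers":100,"travel":[0.32,-0.44,6.6],"roll":0},
    {"fingers":100,"travel":[0.32,-0.44,6.6],"roll":0},
    {"fingers":100,"travel":[0.32,-0.44,6.6],"roll":0},
  ],
)

```text
time_s: 17.05
tcp_pos: [0.6087, -0.2637, 0.0636]
ee_rot: [[0.491, -0.871, 0.002], [-0.871, -0.491, -0.001], [0.002, -0.001, -1.0]]
wrist_force: [0.1, 0.6, 0.0]
gripper_width: 1.002
```

```bash
python3 go.py 607.8,-263.5,63,119.5
```

```text
t 17.05 tcp [ 608.7 -263.7   63.6] jaw 29.4 tilt [ 0.0019 -0.0009] F [0.1 0.6 0. ] w 87.2 q6 38.9
607.8,-263.5,63,119.5 travel [-0.06, 0.06, 0.06] roll -0.1
```

arm_command(
  rows=[
    {"fingers":55,"travel":[0,0.05,0],"roll":0},
    {"fingers":55,"travel":[0,0.05,0],"roll":0},
    {"fingers":55,"travel":[0,0.05,0],"roll":0},
    {"fingers":55,"travel":[0,0.05,0],"roll":0},
    {"fingers":55,"travel":[0,0.05,0],"roll":0},
    {"fingers":50,"travel":[0,0.05,0],"roll":0},
    {"fingers":50,"travel":[0,0.05,0],"roll":0},
    {"fingers":50,"travel":[0,0.05,0],"roll":0},
  ],
)

```text
time_s: 17.85
tcp_pos: [0.6081, -0.2642, 0.0622]
ee_rot: [[0.491, -0.871, 0.001], [-0.871, -0.491, -0.0], [0.001, -0.001, -1.0]]
wrist_force: [0.5, -0.1, 2.8]
gripper_width: 0.636
```

arm_command(
  rows=[
    {"fingers":50,"travel":[0,0,-1],"roll":0},
    {"fingers":50,"travel":[0,0,-4],"roll":0},
    {"fingers":50,"travel":[0,0,-8],"roll":0},
    {"fingers":50,"travel":[0,0,-13],"roll":0},
    {"fingers":50,"travel":[0,0,-17],"roll":0},
    {"fingers":50,"travel":[0,0,-17],"roll":0},
    {"fingers":50,"travel":[0,0,-17],"roll":0},
  ],
)

```text
time_s: 18.55
tcp_pos: [0.6075, -0.2639, 0.2329]
ee_rot: [[0.49, -0.872, 0.002], [-0.872, -0.49, 0.001], [0.0, -0.002, -1.0]]
wrist_force: [0.1, -0.3, -2.1]
gripper_width: 0.637
```

```bash
python3 go.py 425.5,231.5,230,92
```

```text
t 18.55 tcp [ 607.5 -263.9  232.9] jaw 29.4 tilt [0.0015 0.0006] F [ 0.1 -0.3 -2.1] w 55.4 q6 38.9
425.5,231.5,230,92 travel [-52.1, -8.42, 0.3] roll 27.4
```

arm_command(
  rows=[
    {"fingers":50,"travel":[-52.1,-8.4,0.3],"roll":27.4},
    {"fingers":50,"travel":[-52.1,-8.4,0.3],"roll":27.4},
    {"fingers":50,"travel":[-52.1,-8.4,0.3],"roll":27.4},
    {"fingers":50,"travel":[-52.1,-8.4,0.3],"roll":27.4},
    {"fingers":50,"travel":[-52.1,-8.4,0.3],"roll":27.4},
    {"fingers":50,"travel":[-52.1,-8.4,0.3],"roll":27.4},
    {"fingers":50,"travel":[-52.1,-8.4,0.3],"roll":27.4},
    {"fingers":50,"travel":[-52.1,-8.4,0.3],"roll":27.4},
    {"fingers":50,"travel":[-52.1,-8.4,0.3],"roll":27.4},
    {"fingers":50,"travel":[-52.1,-8.4,0.3],"roll":27.4},
  ],
)

```text
time_s: 19.55
tcp_pos: [0.4343, 0.2013, 0.2272]
ee_rot: [[0.034, -0.999, -0.004], [-0.999, -0.034, -0.003], [0.003, 0.004, -1.0]]
wrist_force: [1.6, -0.1, -0.9]
gripper_width: 0.637
```

arm_command(
  rows=[
    {"fingers":50,"travel":[0,0,0],"roll":0},
    {"fingers":50,"travel":[0,0,0],"roll":0},
  ],
)

```text
time_s: 19.75
tcp_pos: [0.435, 0.2009, 0.2273]
ee_rot: [[0.037, -0.999, -0.004], [-0.999, -0.037, -0.003], [0.003, 0.004, -1.0]]
wrist_force: [0.4, -1.0, -1.9]
gripper_width: 0.637
```

```bash
python3 go.py 425.5,231.5,80,92
```

```text
t 19.75 tcp [435.  200.9 227.3] jaw 2.1 tilt [-0.0036 -0.0028] F [ 0.4 -1.  -1.9] w 55.4 q6 -42.1
425.5,231.5,80,92 travel [-3.13, 0.78, 14.72] roll 0.1
```

arm_command(
  rows=[
    {"fingers":50,"travel":[-3.1,0.78,2],"roll":0},
    {"fingers":50,"travel":[-3.1,0.78,6],"roll":0},
    {"fingers":50,"travel":[-3.1,0.78,10.5],"roll":0},
    {"fingers":50,"travel":[-3.1,0.78,14],"roll":0},
    {"fingers":50,"travel":[-3.1,0.78,14.5],"roll":0},
    {"fingers":50,"travel":[-3.1,0.78,14.5],"roll":0},
    {"fingers":50,"travel":[-3.1,0.78,14.5],"roll":0},
  ],
)

```text
time_s: 20.45
tcp_pos: [0.4291, 0.2315, 0.0855]
ee_rot: [[0.034, -0.999, 0.002], [-0.999, -0.034, 0.002], [-0.002, -0.002, -1.0]]
wrist_force: [-0.5, 1.1, -1.2]
gripper_width: 0.639
```

```bash
python3 look.py c c1; python3 held.py c; python3 go.py 425.5,231.5,52,92
```

```text
side band (array([426.6, 232.5,  92.5]), 175, 1.18)
side shaper wall 288 (array([429.5, 231.3,  98.1]), 288, 3.31)
top band (array([424.9, 229.9,  90.8]), 27, 1.17)
top shaper wall 59 (array([429.4, 232.3,  83.8]), 59, 7.36)
brown z [ 80.4 444.8]
shaper (array([427.6, 231.1,  91.5]), 203, 0.83) tcp [429. 232.  86.] 91.95460144639358
band (array([426.6, 232.5,  92.5]), 175, 1.18)
t 20.55 tcp [429. 232.  86.] jaw 2.0 tilt [0.003  0.0028] F [ 0.7  0.9 -0.6] w 55.1 q6 -45.6
425.5,231.5,52,92 travel [0.04, 0.36, 3.4] roll -0.0
```

View pics/c1side.png

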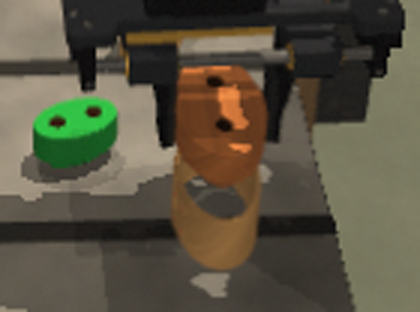

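arm_command(
  rows=[
    {"fingers":50,"travel":[-0.1,0.13,0.5],"roll":0},
    {"fingers":50,"travel":[-0.1,0.13,1.2],"roll":0},
    {"fingers":50,"travel":[-0.1,0.13,1.8],"roll":0},
    {"fingers":50,"travel":[-0.1,0.13,2.3],"roll":0},
    {"fingers":50,"travel":[-0.1,0.13,2.8],"roll":0},
    {"fingers":50,"travel":[-0.1,0.13,3.2],"roll":0},
    {"fingers":50,"travel":[-0.1,0.13,3.3],"roll":0},
    {"fingers":50,"travel":[-0.1,0.13,3.3],"roll":0},
  ],
)

```text
time_s: 21.35
tcp_pos: [0.4263, 0.2321, 0.0524]
ee_rot: [[0.035, -0.999, -0.0], [-0.999, -0.035, -0.001], [0.001, 0.0, -1.0]]
wrist_force: [-3.5, -1.2, 12.0]
gripper_width: 0.638
```

arm_command(
  rows=[
    {"fingers":50,"travel":[0,0,0.15],"roll":0},
    {"fingers":50,"travel":[0,0,0.25],"roll":0},
    {"fingers":50,"travel":[0,0,0.25],"roll":0},
  ],
)

```text
time_s: 21.65
tcp_pos: [0.4264, 0.2322, 0.0523]
ee_rot: [[0.036, -0.999, 0.0], [-0.999, -0.036, -0.001], [0.001, -0.0, -1.0]]
wrist_force: [-8.9, -3.0, 29.8]
gripper_width: 0.638
```

Seated hard at the expected height, so I release.

arm_command(
  rows=[
    {"fingers":50,"travel":[0,0,-0.3],"roll":0},
    {"fingers":50,"travel":[0,0,-0.3],"roll":0},
    {"fingers":85,"travel":[0,0,-0.3],"roll":0},
    {"fingers":85,"travel":[0,0,-0.3],"roll":0},
    {"fingers":85,"travel":[0,0,-0.3],"roll":0},
    {"fingers":85,"travel":[0,0,-2],"roll":0},
    {"fingers":90,"travel":[0,0,-6],"roll":0},
    {"fingers":100,"travel":[0,0,-11],"roll":0},
    {"fingers":100,"travel":[0,0,-16],"roll":0},
    {"fingers":100,"travel":[0,0,-18],"roll":0},
  ],
)

```text
time_s: 22.65
tcp_pos: [0.4283, 0.2335, 0.2335]
ee_rot: [[0.035, -0.999, 0.007], [-0.999, -0.035, 0.005], [-0.005, -0.007, -1.0]]
wrist_force: [-0.0, 0.8, 0.3]
gripper_width: 0.991
```

```bash
python3 seat.py c 2>/dev/null;python3 - <<'E'
from meas import *
P=clouds()
for n in P:
    p=pts(P[n],31,49,(609,-264),70); print('top d',n,len(p),cv2.fitEllipse(cv2.convexHull(p.astype(np.float32))) if len(p)>10 else '')
E
python3 go.py 609,-263,225,119
```

```text
side c head top 67.9 want 66 slope [-0.001 -0.016] ell [426.  233.1  55.4  90.3  89.6]
   band (array([426.7, 230.5,  92.5]), 211, 0.85)
   head wall (array([425.4, 232. ,  89.7]), 189, 0.8)
top c head top 64.8 want 66 slope [-0.015 -0.01 ] ell [423.6 231.   55.9  88.2  92.2]
   band (array([424.1, 230.4,  93.7]), 35, 0.38)
   head wall (array([422.9, 233.4,  90. ]), 107, 12.29)
top d top 631 ((605.4794311523438, -264.2526550292969), (65.81794738769531, 103.6187973022461), 20.317829132080078)
top d side 281 ((604.8004150390625, -265.09564208984375), (64.0201644897461, 100.70272827148438), 21.9932861328125)
t 22.75 tcp [428.  233.5 232.1] jaw 2.0 tilt [0.006  0.0054] F [ 0.1 -1.  -0.4] w 86.4 q6 -45.8
609,-263,225,119 travel [50.25, -16.36, 0.55] roll -27.0
```

```bash
python3 go.py 603.2,-256,225,110.5
```

```text
t 22.75 tcp [428.  233.5 232.1] jaw 2.0 tilt [0.006  0.0054] F [ 0.1 -1.  -0.4] w 86.4 q6 -45.8
603.2,-256,225,110.5 travel [49.54, -15.81, 0.55] roll -18.5
```

arm_command(
  rows=[
    {"fingers":100,"travel":[49.5,-15.8,0.5],"roll":-18.5},
    {"fingers":100,"travel":[49.5,-15.8,0.5],"roll":-18.5},
    {"fingers":100,"travel":[49.5,-15.8,0.5],"roll":-18.5},
    {"fingers":100,"travel":[49.5,-15.8,0.5],"roll":-18.5},
    {"fingers":100,"travel":[49.5,-15.8,0.5],"roll":-18.5},
    {"fingers":100,"travel":[49.5,-15.8,0.5],"roll":-18.5},
    {"fingers":100,"travel":[49.5,-15.8,0.5],"roll":-18.5},
    {"fingers":100,"travel":[49.5,-15.8,0.5],"roll":-18.5},
    {"fingers":100,"travel":[49.5,-15.8,0.5],"roll":-18.5},
    {"fingers":100,"travel":[49.5,-15.8,0.5],"roll":-18.5},
  ],
)

```text
time_s: 23.75
tcp_pos: [0.5903, -0.2287, 0.2214]
ee_rot: [[0.349, -0.937, -0.004], [-0.937, -0.349, 0.001], [-0.002, 0.003, -1.0]]
wrist_force: [0.9, 0.1, 0.1]
gripper_width: 1.0
```

```bash
python3 go.py 603.2,-256,130,110.5
```

```text
t 23.75 tcp [ 590.3 -228.7  221.4] jaw 20.5 tilt [-0.0037  0.001 ] F [0.9 0.1 0.1] w 87.0 q6 27.0
603.2,-256,130,110.5 travel [3.03, -0.29, 9.13] roll -0.0
```

arm_command(
  rows=[
    {"fingers":100,"travel":[3.03,-0.3,3],"roll":0},
    {"fingers":100,"travel":[3.03,-0.3,7],"roll":0},
    {"fingers":100,"travel":[3.03,-0.3,11],"roll":0},
    {"fingers":100,"travel":[3.03,-0.3,12.5],"roll":0},
    {"fingers":100,"travel":[3.03,-0.3,12.5],"roll":0},
    {"fingers":100,"travel":[3.03,-0.3,12.5],"roll":0},
    {"fingers":100,"travel":[3.03,-0.3,12.5],"roll":0},
  ],
)

```text
time_s: 24.45
tcp_pos: [0.6049, -0.2542, 0.1]
ee_rot: [[0.35, -0.937, 0.002], [-0.937, -0.35, -0.001], [0.001, -0.002, -1.0]]
wrist_force: [0.1, 0.4, 0.1]
gripper_width: 0.998
```

```bash
python3 go.py 603.2,-256,27,110.5
```

```text
t 24.45 tcp [ 604.9 -254.2  100. ] jaw 20.5 tilt [ 0.0021 -0.0007] F [0.1 0.4 0.1] w 86.8 q6 29.2
603.2,-256,27,110.5 travel [0.1, 0.24, 7.3] roll 0.0
```

Next, a slow descent, since there is little clearance to the table slab.

arm_command(
  rows=[
    {"fingers":100,"travel":[0.1,0.2,2],"roll":0},
    {"fingers":100,"travel":[0.1,0.2,4],"roll":0},
    {"fingers":100,"travel":[0.1,0.2,5.5],"roll":0},
    {"fingers":100,"travel":[0.1,0.2,6.5],"roll":0},
    {"fingers":100,"travel":[0.1,0.2,7.2],"roll":0},
    {"fingers":100,"travel":[0.1,0.2,7.2],"roll":0},
    {"fingers":100,"travel":[0.1,0.2,7.2],"roll":0},
  ],
)

```text
time_s: 25.15
tcp_pos: [0.6031, -0.2559, 0.0275]
ee_rot: [[0.35, -0.937, 0.001], [-0.937, -0.35, -0.0], [0.001, -0.001, -1.0]]
wrist_force: [1.9, 1.0, 0.2]
gripper_width: 1.001
```

```bash
python3 go.py 603.2,-256,27,110.5
```

```text
t 25.15 tcp [ 603.1 -255.9   27.5] jaw 20.5 tilt [ 0.0011 -0.0005] F [1.9 1.  0.2] w 87.1 q6 29.3
603.2,-256,27,110.5 travel [0.01, -0.01, 0.05] roll -0.0
```

arm_command(
  rows=[
    {"fingers":60,"travel":[0,0,0],"roll":0},
    {"fingers":60,"travel":[0,0,0],"roll":0},
    {"fingers":60,"travel":[0,0,0],"roll":0},
    {"fingers":60,"travel":[0,0,0],"roll":0},
    {"fingers":60,"travel":[0,0,0],"roll":0},
    {"fingers":60,"travel":[0,0,0],"roll":0},
    {"fingers":60,"travel":[0,0,-1],"roll":0},
    {"fingers":60,"travel":[0,0,-4],"roll":0},
    {"fingers":60,"travel":[0,0,-9],"roll":0},
    {"fingers":60,"travel":[0,0,-9],"roll":0},
  ],
)

```text
time_s: 26.15
tcp_pos: [0.6068, -0.2573, 0.125]
ee_rot: [[0.351, -0.936, 0.014], [-0.936, -0.351, -0.005], [0.009, -0.011, -1.0]]
wrist_force: [1.7, -1.1, -0.2]
gripper_width: 0.743
```

```bash
python3 go.py 434,-318,118,105
```

```text
t 26.15 tcp [ 606.8 -257.3  125. ] jaw 20.6 tilt [ 0.0138 -0.0049] F [ 1.7 -1.1 -0.2] w 64.7 q6 29.3
434,-318,118,105 travel [-0.4, 18.32, 0.5] roll 5.6
```

arm_command(
  rows=[
    {"fingers":60,"travel":[-0.4,18.3,0],"roll":5.6},
    {"fingers":60,"travel":[-0.4,18.3,0],"roll":5.6},
    {"fingers":60,"travel":[-0.4,18.3,0],"roll":5.6},
    {"fingers":60,"travel":[-0.4,18.3,0],"roll":5.6},
    {"fingers":60,"travel":[-0.4,18.3,0],"roll":5.6},
    {"fingers":60,"travel":[-0.4,18.3,0],"roll":5.6},
    {"fingers":60,"travel":[-0.4,18.3,0],"roll":5.6},
  ],
)

```text
time_s: 26.85
tcp_pos: [0.4306, -0.316, 0.1171]
ee_rot: [[0.257, -0.966, 0.001], [-0.966, -0.257, -0.0], [0.001, -0.001, -1.0]]
wrist_force: [-0.0, 0.1, -1.8]
gripper_width: 0.747
```

```bash
python3 go.py 435,-318,88,105
```

```text
t 26.85 tcp [ 430.6 -316.   117.1] jaw 14.9 tilt [ 0.0008 -0.0003] F [-0.   0.1 -1.8] w 65.0 q6 33.8
435,-318,88,105 travel [0.31, -0.37, 2.91] roll -0.1
```

arm_command(
  rows=[
    {"fingers":60,"travel":[0.3,-0.37,1.5],"roll":0},
    {"fingers":60,"travel":[0.3,-0.37,2.9],"roll":0},
    {"fingers":60,"travel":[0.3,-0.37,2.9],"roll":0},
    {"fingers":60,"travel":[0.3,-0.37,2.9],"roll":0},
    {"fingers":60,"travel":[0.3,-0.37,2.9],"roll":0},
  ],
)

```text
time_s: 27.35
tcp_pos: [0.435, -0.318, 0.0885]
ee_rot: [[0.258, -0.966, 0.001], [-0.966, -0.258, -0.001], [0.001, -0.001, -1.0]]
wrist_force: [-0.5, -0.1, -1.7]
gripper_width: 0.747
```

```bash
sed -i 's/c=t\[:2\]$/c=t[:2]+(np.array([2.0,-7.7]) if k=="d" else 0)/' held.py; python3 look.py d d1; python3 held.py d; python3 go.py 435,-318,60,105
```

```text
side band (array([ 437.6, -324.8,  104.9]), 100, 1.81)
side shaper wall 188 (array([ 441.6, -324.2,  120.6]), 188, 4.59)
top band (array([ 435.4, -326.7,  102.4]), 28, 1.18)
top shaper wall 96 (array([ 441.8, -331.8,  115.2]), 96, 6.66)
brown z [ 65.9 446.6]
shaper (array([ 435.9, -326.8,  102. ]), 130, 2.07) tcp [ 434.7 -318.    88.6] 104.9045610663199
band (array([ 437.6, -324.8,  104.9]), 100, 1.81)
t 27.45 tcp [ 434.7 -318.    88.6] jaw 14.9 tilt [ 0.0014 -0.0006] F [-0.6 -0.3 -1.1] w 65.0 q6 33.8
435,-318,60,105 travel [0.0, -0.02, 2.86] roll -0.1
```

View pics/d1side.png

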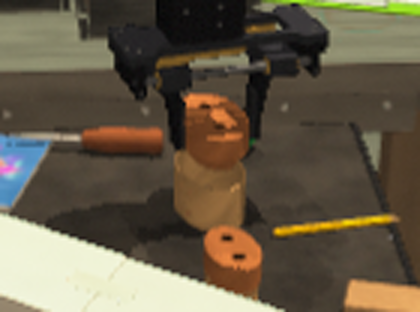

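arm_command(
  rows=[
    {"fingers":60,"travel":[-0.1,-0.12,0.5],"roll":0},
    {"fingers":60,"travel":[-0.1,-0.12,1],"roll":0},
    {"fingers":60,"travel":[-0.1,-0.12,1.5],"roll":0},
    {"fingers":60,"travel":[-0.1,-0.12,2],"roll":0},
    {"fingers":60,"travel":[-0.1,-0.12,2.4],"roll":0},
    {"fingers":60,"travel":[-0.1,-0.12,2.7],"roll":0},
    {"fingers":60,"travel":[-0.1,-0.12,2.9],"roll":0},
    {"fingers":60,"travel":[-0.1,-0.12,2.9],"roll":0},
  ],
)

```text
time_s: 28.25
tcp_pos: [0.4349, -0.3167, 0.0593]
ee_rot: [[0.257, -0.966, -0.0], [-0.966, -0.257, -0.0], [0.0, 0.0, -1.0]]
wrist_force: [-1.6, 0.3, 1.0]
gripper_width: 0.748
```

arm_command(
  rows=[
    {"fingers":60,"travel":[0,0,0.15],"roll":0},
    {"fingers":60,"travel":[0,0,0.15],"roll":0},
  ],
)

```text
time_s: 28.45
tcp_pos: [0.4349, -0.3167, 0.0592]
ee_rot: [[0.257, -0.966, 0.0], [-0.966, -0.257, -0.001], [0.001, 0.0, -1.0]]
wrist_force: [-3.8, 4.5, 10.9]
gripper_width: 0.748
```

Seated at the expected height. I release, rise and move clear for the check.

arm_command(
  rows=[
    {"fingers":60,"travel":[0,0,-0.1],"roll":0},
    {"fingers":60,"travel":[0,0,-0.1],"roll":0},
    {"fingers":95,"travel":[0,0,-0.1],"roll":0},
    {"fingers":95,"travel":[0,0,-0.1],"roll":0},
    {"fingers":95,"travel":[0,0,-0.1],"roll":0},
    {"fingers":100,"travel":[0,0,-2],"roll":0},
    {"fingers":100,"travel":[0,0,-6],"roll":0},
    {"fingers":100,"travel":[0,0,-11],"roll":0},
    {"fingers":100,"travel":[0,0,-16],"roll":0},
    {"fingers":100,"travel":[0,0,-20],"roll":0},
  ],
)

```text
time_s: 29.45
tcp_pos: [0.4354, -0.3171, 0.2606]
ee_rot: [[0.257, -0.966, 0.003], [-0.966, -0.257, -0.002], [0.003, -0.003, -1.0]]
wrist_force: [1.4, 0.4, 1.0]
gripper_width: 0.995
```

arm_command(
  rows=[
    {"fingers":100,"travel":[20,-14,-4],"roll":0},
    {"fingers":100,"travel":[20,-14,-4],"roll":0},
    {"fingers":100,"travel":[20,-14,-4],"roll":0},
    {"fingers":100,"travel":[20,-14,-4],"roll":0},
    {"fingers":100,"travel":[20,-14,-4],"roll":0},
    {"fingers":100,"travel":[20,-14,-4],"roll":0},
    {"fingers":100,"travel":[20,-14,-4],"roll":0},
    {"fingers":100,"travel":[20,-14,-4],"roll":0},
  ],
)

```text
time_s: 30.25
tcp_pos: [0.621, -0.4737, 0.2975]
ee_rot: [[0.257, -0.966, -0.001], [-0.966, -0.257, -0.0], [-0.0, 0.001, -1.0]]
wrist_force: [-0.5, -0.8, -0.0]
gripper_width: 1.0
```

```bash
python3 go.py; python3 seat.py abcd 2>/dev/null
python3 - <<'E'
from meas import *
for n in('top','side'):
  for l in('tack_tin','tack_hammer'): print(n,l,[(np.round(x['position'],3).tolist(),round(x['p'],2)) for x in search_frame(n,l)])
a=cv2.resize(np.load('top.npz')['im'][130:330,100:440],(400,300));b=cv2.resize(np.load('side.npz')['im'][130:360,100:420],(400,300));save('','end',np.hstack([a,b]))
E
```

```text
t 30.25 tcp [ 621.  -473.7  297.5] jaw 14.9 tilt [-0.0006 -0.0001] F [-0.5 -0.8 -0. ] w 87.0 q6 40.4
side a head top 59.8 want 58 slope [-0.012 -0.036] ell [612.7 230.6  36.1  61.  112.3]
   band (array([614.4, 230.4, 116.4]), 150, 0.79)
   head wall (array([613.1, 230.1, 116.2]), 129, 0.9)
side b head top 62.1 want 62 slope [-0.015 -0.016] ell [ 432.3 -145.3   45.3   76.1   98.2]
   band 11
   head wall (array([ 431.3, -147.3,  101.1]), 106, 1.69)
side c head top 67.7 want 66 slope [-0.001 -0.021] ell [425.9 232.5  55.4  91.2  89.2]
   band (array([426.5, 230.8,  92. ]), 203, 0.86)
   head wall (array([425.7, 232. ,  90.7]), 179, 0.83)
side d head top 70.3 want 70 slope [ 0.   -0.02] ell [ 436.2 -323.1   65.1  107.   100.8]
   band (array([ 437.7, -325.9,  106.6]), 148, 1.77)
   head wall (array([ 435.9, -325.3,  102.3]), 122, 1.66)
top a head top 57.0 want 58 slope [-0.03  -0.009] ell [610.7 228.8  37.6  57.7 114.6]
   band (array([612.3, 229.5, 111.9]), 36, 2.07)
   head wall (array([612.4, 227.1, 122.7]), 64, 5.36)
top b few 1
top c head top 64.7 want 66 slope [-0.009 -0.   ] ell [423.6 231.4  55.6  89.5  91.7]
   band (array([424.3, 230.4,  93.5]), 36, 0.48)
   head wall (array([424.3, 232.3,  88. ]), 138, 11.19)
top d head top 69.0 want 70 slope [-0.008  0.003] ell [ 435.5 -333.7   62.9   91.   119.6]
   band 7
   head wall (array([ 437.7, -309.3,   91.7]), 104, 11.28)
top tack_tin [([0.712, -0.159, 0.002], 0.66)]
top tack_hammer [([0.742, 0.217, 0.021], 0.59)]
side tack_tin [([0.612, 0.244, 0.059], 0.18)]
side tack_hammer [([0.744, 0.268, 0.018], 0.72)]
```

View pics/end.png

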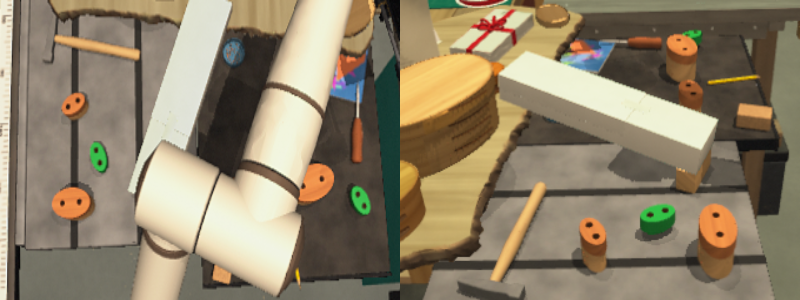

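All four heads sit at the expected heights and level, and the tin and hammer haven't moved. I'm handing in.

```bash
python3 -c "
from station import *
print(finish_job())"
```

```text
the job is handed in; nothing more can be done
None
```

I took the stack apart and set each of the four shapers, nose down, into the band of its own size. I then handed the job in at about 30 s of the 115 s allowed; no verdict was reported.

- **Seating:** each shaper met firm resistance at its expected seated height, with 5 to 30 N of upward force at the wrist.
- **Height and tilt:** in the final side pictures the head tops were within 2 mm of nominal. Fitted slopes were at most 0.04, which is about the measurement noise.
- **Centring:** for a, c and d, the shaper and band centres agreed within about 2 mm in the side pictures.
- **Tin and hammer:** the top camera put both within 5 mm of where they started. The side camera gave only a false low-confidence match for the tin.
- **Clear of the work:** the gripper was open, high up and touching nothing.

**Weaker checks:**
- Shaper d's last check came mainly from the side camera, because the arm partly hid it from above.
- Shaper b was hidden from above in the last picture, and its band was mostly behind the white beam from the side. Its position rests on the seating force, the side view of its head and an earlier top-camera picture.
- A few top-camera wall fits were poor because the arm was in the way, so I ignored them.
- The two cameras differ by a steady 2 mm or so, so I compared positions within one camera at a time.

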